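# Tare the beaker, print the zero and feed the slip

### The job

The empty beaker is already on the balance with the round glass shield: tare it, print the zero and feed the slip out, tapping the keys with closed fingertips. Press lightly, in this order, and let each key spring back before the next: the wide bar-shaped tare key below the balance's display, then the oblong print key beside the display, then the round paper-feed key on the small printer. Press no other key, leave the beaker, the glass shield and the things on the bench standing where they are, and finish clear of everything.

Things in the scene. Friction and masses are not known exactly. Their poses are not given: they have to be found in the camera images.
- balance: White laboratory balance, fixed, 310 mm (its x) by 210 mm (its y). Origin under its middle, on the bench; z up. Its -x end, roughly facing the robot, is a 115 mm keypad panel sloping 0.14 rad, from 39 mm above the bench at the front edge up to 55 mm. Behind it the casing is 64 mm high with a round steel pan 116 mm across, centre at x = +60 mm, top 77 mm above the bench.
- display (a point): Middle of the dark display, 92 mm (y) by 52 mm, on the balance's panel; axes as the panel (z its outward normal). Of the four light grey keys the wide tare bar lies below it (-x side), the oblong print key on its -y side, and on its +y side a round power key and, nearer the front, a small square mode key. No other key's edge is within 55 mm of the centre of the tare or print key.
- printer: Small white printer, fixed, left or right of the balance, 180 mm (its x) by 112 mm (y). Origin under its middle, on the bench; z up. Its -x end, roughly facing the robot, is a panel sloped 0.14 rad, front lowest, with two light grey keys 56 mm apart: round paper feed (-y side) and a smaller square one (+y side). Behind, the casing is 60 mm high, with a grey roll cover up to 84 mm and a paper slip.
- tare_key_top (a point): Centre of the top face of the tare key, a wide bar 60 mm (y) by 18 mm (x), about 50 mm above the bench. z is the outward normal of the sloped panel, x and y as the balance's tilted with it. Moves with the key.
- print_key_top (a point): Centre of the top face of the print key, an oblong 18 mm (y) by 34 mm (x), about 57 mm above the bench, beside the display on the balance's -y side. Axes as the tare key's. Moves with the key.
- feed_key_top (a point): Centre of the top face of the printer's round paper-feed key, 21 mm across, about 53 mm above the bench. z is the outward normal of the sloped panel. Moves with the key.
- tare_key (a joint): The key stands 8 mm proud of the panel and slides 6 mm straight into it against a spring (1 N to start, 3 N at 2 mm, 7 N at the stop), and springs back by itself. The stop is hard: press at 30 mm/s or slower and stop at 5 N or so. 0 = up, 0.006 m = fully in; it counts as pressed from 0.002 m.
- print_key (a joint): The key stands 8 mm proud of the panel and slides 6 mm straight into it against a spring (1 N to start, 3 N at 2 mm, 7 N at the stop), and springs back by itself. The stop is hard: press at 30 mm/s or slower and stop at 5 N or so. 0 = up, 0.006 m = fully in; it counts as pressed from 0.002 m.
- feed_key (a joint): The key stands 8 mm proud of the panel and slides 6 mm straight into it against a spring (1 N to start, 3 N at 2 mm, 7 N at the stop), and springs back by itself. The stop is hard: press at 30 mm/s or slower and stop at 5 N or so. 0 = up, 0.006 m = fully in; it counts as pressed from 0.002 m.
- power_key (a joint): Round key, 19 mm across, on the balance's panel, on the +y side of the display, farther from the front edge: not to be pressed. 0 = up, 0.006 m = fully in.
- mode_key (a joint): Square key, 15 mm, on the balance's panel, +y side, nearer the front edge: not to be pressed. 0 = up, 0.006 m = fully in.
- line_key (a joint): Square key, 14 mm, on the printer's panel, +y side: not to be pressed. 0 = up, 0.006 m = fully in.
- beaker: Small open glass beaker, 48 mm across the rim, 58 mm high, loose on the balance's pan inside the shield. Origin under its middle; z up. Its rim is 135 mm above the bench.
- shield: Round glass draught shield, a loose ring 144 mm across outside, 4 mm wall, 55 mm high, standing around the pan; its top is 122 mm above the bench. Origin at the middle of its underside; z up. Its nearest point is 60 mm or more behind the centre of any key.
- weight: Steel 200 g check weight with a knob, 32 mm across, 50 mm high, standing in front of the printer. Origin under its middle; z up.
- dish: White porcelain dish, 64 mm across, 22 mm high, behind the printer. Origin under its middle; z up.
- spatula: Flat steel lab spatula, about 155 mm long, 5 mm thick, lying on the bench along the front edge of the balance. Origin near the middle of its length, on the bench; x along its length.
- flask: Conical glass flask, 82 mm across the foot, 116 mm high, to the robot's right. Origin under its middle; z up.
- reagent: Amber reagent bottle, 60 mm across, 130 mm high, to the robot's left. Origin under its middle; z up.
- jar: White screw-top jar, 56 mm across, 75 mm high, to the robot's left, nearer than the bottle. Origin under its middle; z up.
There are look-alikes about, which are no part of the job. What is shaped like the printer but orange or purple is not meant.

How it is judged (in metres and radians):
On the way, in this order (a step that is already met when the one before it is completed fails the run):
1. the tare key is pressed (value of joint tare_key above 0.002 m), for 0.05 s.
2. the tare key is up again and the print key is pressed (value of joint tare_key below 0.001 m and value of joint print_key above 0.002 m), for 0.05 s.
3. the print key is up again and the printer's feed key is pressed (value of joint each of tare_key, print_key below 0.001 m and value of joint feed_key above 0.002 m), for 0.05 s.
At the end, for the whole second after the job is handed in: All keys are up again (within 1 mm), the beaker and the shield stand upright and at rest within 10 mm of where they were, and the weight, dish, spatula, flask, bottle and jar lie within 20 mm of where they were (value of joint each of tare_key, print_key, feed_key, power_key, mode_key, line_key below 0.001 m and distance of each of beaker, shield from where it was at the start of the episode below 0.01 m and angle between each of beaker, shield's own z axis and vertical below 0.1 rad and linear speed of beaker below 0.02 m/s and distance of each of weight, dish, spatula, flask, reagent, jar from where it was at the start of the episode below 0.02 m); the robot touches nothing.
It fails at once if a key other than tare, print and feed is pressed (2 mm) (value of joint any of power_key, mode_key, line_key above 0.002 m).
It fails at once if the balance or the printer is pressed hard (over 30 N) instead of tapped lightly (contact force between any of the fingers, the arm and balance above 30 N or contact force between any of the fingers, the arm and printer above 30 N).
It fails at once if the beaker or the shield is pushed (10 mm), lifted or tipped (distance of any of beaker, shield from where it was at the start of the episode above 0.01 m or angle between any of beaker, shield's own z axis and vertical above 0.2 rad).
It fails at once if something on the bench is pushed (20 mm), lifted or knocked over (distance of any of weight, dish, spatula, flask, reagent, jar from where it was at the start of the episode above 0.02 m or angle between any of weight, dish, spatula, flask, reagent, jar's own z axis and vertical above 0.3 rad).
It also fails if it takes over 48 s, if anything falls off the work surface, if the arm or the gripper's body presses on something with over 40 N, if the wrist force passes 120 N, or if a joint passes its speed limit or range.

### The arm

A 6-joint arm with a two-finger parallel gripper is mounted at the origin on the work surface. World frame = base frame: x ahead of the robot, y to its left, z up, the work surface at z = 0. Lengths are in m, angles in degrees, forces in N, time in s.
With the tool pointing down it reaches from about 0.375 to 0.9 m from the base axis. Payload 3.1 kg.
Tool frame: the origin (TCP) lies on the front face of the gripper's body, between the roots of the fingers; the fingertips stand 70 mm ahead of it and the grasp point (between the pads) lies 51 mm ahead of it; x points along the fingers, y is the direction in which the jaws open and shut, and the axes are right-handed (so a half turn about x gives the same grasp; the last joint's range is limited). The gripper opens to 87 mm and grips with 3 to 60 N. Pads are 19 mm wide; open, the fingers measure 117 mm over their backs; the gripper's body (75 mm by 190 mm) begins 51 mm behind the grasp point.
Start: joints at [-76.117, 30.224, 82.088, -0, 67.689, -10.227], TCP at [0.255, -0.57, 0.292] pointing down, gripper open.
Joint ranges: [-176.69, 176.69], [-43.24, 126.21], [12.49, 139.97], [-82, 262], [0, 151.66], [-163.58, 163.58]. Speed limits (degrees/s): [159.86, 159.86, 180, 180, 180, 180].

### API

Orientations are given as a 3x3 rotation matrix whose columns are the frame's x, y, z axes.
In Python, from rig import bot gives the robot as it stands.
- The arm moves only by the shell command python3 -m crank 'ROWS'. ROWS is JSON, a list of rows, each an object with "slide": the shift along the world's x, y, z in mm, a list of three; "turn": the turn, a rotation vector about the world's x, y, z in degrees, a list of three; "grip": the opening, from 0 (shut) to 1 (fully open). In form: [{"slide": [tx, ty, tz], "turn": [wx, wy, wz], "grip": grip}, ...]. A call has 1 to 5 rows; each row shifts and turns the pose as measured when the row begins; what a row does not reach is not made up. A row lasts 1/12 s, in which the tool goes at most 41.7 mm and 7.16 degrees, less where a joint would pass 70% of its speed; a pose out of reach is approached as far as the arm can. A call with a gripper value outside its range is refused whole. The fingers move at their own pace and stop on an object; the grip force is fixed at half the most. Time passes only in rows, so rows that do not move let the fingers close. It gives the time, the measured TCP pose, the force and the opening at its end, in the units of the state.
- bot.read_state(): the state, without advancing time (a new reading comes with each control period).
- bot.capture(name): name is "scene" or "top"; returns (picture, depth): 400x640x3 uint8, red, green, blue; 400x640 float32, m along the optical axis (not along the pixel's ray), 0 where there is no reading.
- bot.camera_params(name): a dict with "intrinsics" (3x3 intrinsics, pixels), "world_from_camera" (4x4, takes a point from camera to world coordinates). Camera axes: x right, y down, z forward; pixel columns grow to the right and rows downward; lengths in m; the calibration is good to about 2 mm. A picture is of the moment at which its call begins. camera_params takes no time and is no camera call.
- bot.hand_in(): hands the job in, once; it reports no verdict.
Trained networks look in the newest picture that a camera, given by its name, has taken for a name from the list of things; names that differ only in an ending like _2 or _b are one class to them, and where a whole thing is asked for, a point or a joint stands for the part that bears it (a point fixed in the world has none). Each returns a list of dicts, best first, with "conf" (0 to 1); they miss things now and then, are a little off and sometimes report something else, mostly with a low value. They report only what shows in the picture. A call takes as long as a camera call. They do not tell look-alikes from the thing itself.
- bot.outline_of(camera, target): "pixels" (400x640 bool, what is visible of it) and "centre" ([row, column] in pixels, amid what is visible of it).
- bot.spot_point(camera, target): "centre" ([row, column] in pixels: a listed point, or the origin of a listed thing).
The state is a dict: "time_s": time; "joint_positions": joint angles; "qvel": joint speeds; "tau": joint torques, N m; "position": TCP position; "tcp_rot": TCP orientation; "force": force on the tool from outside, world axes, zero at the start; "moment": the same for the moment, N m; "opening": opening from 0.0 (shut) to 1.0 (fully open).
Only numpy, scipy, OpenCV 4.12 (cv2) and the standard library are available. Lean on these libraries where they do the work, as an engineer would, in place of code of your own. Each camera call takes 0.05 s, during which the arm holds its last target. There are 200 camera calls.

## Working session

There is one attempt and no reset: what is moved stays moved. The work goes in short steps, Python scripts to look and compute and a shell command to move; the robot and the scene stay as the last step left them, time stands still between calls to the robot, and variables do not carry over. Pictures are saved under pics/ and viewed, about 8 in all and at most 12, crops included, and the job is handed in when it is done.

```bash
mkdir -p pics; cat > h.py <<'E'
import numpy as np, cv2
from rig import bot
def cap(n,f=None):
    p,d=bot.capture(n)
    if f: cv2.imwrite('pics/'+f,p[:,:,::-1])
    return p,d
def world(n,d,rc):
    c=bot.camera_params(n);K=np.array(c["intrinsics"]);T=np.array(c["world_from_camera"])
    r,q=rc;ri,qi=int(round(r)),int(round(q))
    w=d[max(ri-1,0):ri+2,max(qi-1,0):qi+2];w=w[w>0]
    if len(w)==0:return None
    z=np.median(w)
    return (T@np.append(np.linalg.inv(K)@[q,r,1]*z,1))[:3]
E
python3 - <<'E'
from h import *
np.set_printoptions(precision=4,suppress=True)
for n in ("top","scene"):
    p,d=cap(n,n+'1.png')
    for t in ("tare_key_top","print_key_top","feed_key_top","display","balance","printer"):
        for o in bot.spot_point(n,t)[:3]: print(n,t,round(o["conf"],2),np.round(o["centre"],1),world(n,d,o["centre"]))
print(bot.read_state())
E
```

```text
top tare_key_top 0.51 [226.6 245.1] [0.4855 0.1439 0.0488]
top print_key_top 0.61 [215.3 269.8] [0.522  0.0608 0.0572]
top feed_key_top 0.43 [197.2 358.4] [ 0.5824 -0.2383  0.0525]
top display 0.73 [214.3 243.4] [0.5266 0.1496 0.053 ]
top display 0.43 [214.  270.1] [0.5265 0.0599 0.0566]
top display 0.25 [227.3 244.8] [0.4832 0.1449 0.0484]
top balance 0.82 [192.6 247.5] [0.5979 0.1351 0.0676]
top printer 0.82 [270.9 323.1] [ 0.3361 -0.1154  0.0596]
top printer 0.63 [270.1 471.6] [ 0.3346 -0.6064  0.0595]
top printer 0.56 [254.7 402.8] [ 0.3869 -0.3798  0.0624]
scene tare_key_top 0.64 [175.1 351. ] [0.4845 0.1477 0.0493]
scene print_key_top 0.52 [185.  341.8] [0.529  0.0698 0.0598]
scene feed_key_top 0.59 [176.4 249. ] [ 0.2526 -0.1405  0.0361]
scene feed_key_top 0.5 [235.7  99.2] [ 0.3042 -0.675   0.0512]
scene feed_key_top 0.42 [217.5 182.5] [ 0.3559 -0.4364  0.0434]
scene display 0.82 [180.7 362.1] [0.5447 0.148  0.0557]
scene balance 0.54 [194.8 387.6] [0.7184 0.1005 0.1087]
scene printer 0.87 [241.6 293.7] [ 0.6821 -0.23    0.0591]
scene printer 0.87 [225.8 206.6] [ 0.4556 -0.3983  0.0543]
scene printer 0.78 [193.3 268.5] [ 0.4178 -0.1559  0.0565]
{'time_s': 0.7, 'joint_positions': array([-76.1158,  30.2223,  82.086 ,   0.0009,  67.6892, -10.2272]), 'qvel': array([ 0.012 , -0.101 , -0.0122, -0.0021,  0.0323,  0.0364]), 'tau': array([ -0.0001, -43.9865, -17.6949,   0.0634,   0.0504,  -0.    ]), 'position': array([ 0.2553, -0.5704,  0.2923]), 'tcp_rot': array([[ 0.    ,  0.4085, -0.9128],
       [-0.    , -0.9128, -0.4085],
       [-1.    ,  0.    , -0.    ]]), 'force': array([-0.2808, -0.3002, -0.3904]), 'moment': array([-0.0298, -0.024 , -0.0133]), 'opening': 0.9981830760926741}
```

View pics/top1.png

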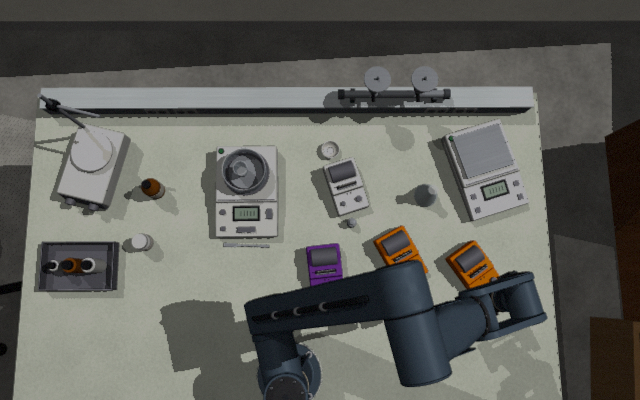

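View pics/scene1.png

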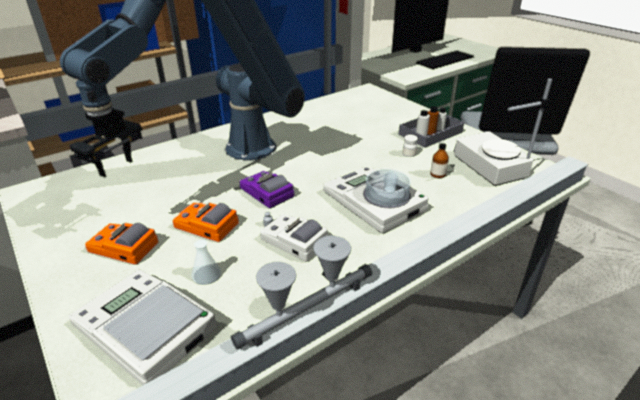

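The top view shows the round-shield balance at px (247,192), the white printer at (345,187), the orange and purple look-alikes nearer the arm, and a second, square balance at the right. I'll zoom in on the keys.

```bash
python3 - <<'E'
from h import *
np.set_printoptions(precision=4,suppress=True)
p,d=cap("top")
a=cv2.resize(p[140:255,205:285],None,fx=5,fy=5,interpolation=cv2.INTER_CUBIC)
b=cv2.resize(p[140:255,310:385],None,fx=5,fy=5,interpolation=cv2.INTER_CUBIC)
cv2.imwrite('pics/top2.png',np.hstack([a,b])[:,:,::-1])
for t in ("tare_key_top","print_key_top","feed_key_top","power_key","mode_key","line_key"):
    f=bot.spot_point if 'top' in t else bot.outline_of
    for o in f("top",t)[:4]: print(t,round(o["conf"],2),np.round(o["centre"],1),world("top",d,o["centre"]))
# edge-based yaw: light grey key blobs
for (r0,r1,c0,c1) in ((205,240,210,282),(185,216,325,375)):
    g=p[r0:r1,c0:c1].mean(2); print(r0,c0); 
    print('\n'.join(' '.join('%3d'%v for v in row) for row in g[::1,:]) if c0==325 else '')
for t in ("balance","printer"):
    for o in bot.outline_of("top",t)[:5]:
        m=o["pixels"].astype(np.uint8); print(t,round(o["conf"],2),o["centre"],cv2.minAreaRect(cv2.findNonZero(m)))
E
```

```text
tare_key_top 0.42 [228.3 243.5] [0.4798 0.1491 0.0495]
print_key_top 0.55 [213.8 272.1] [0.5279 0.0535 0.0507]
feed_key_top 0.51 [284.3 494.4] [ 0.2902 -0.4808  0.6016]
feed_key_top 0.5 [195.  363.4] [ 0.5907 -0.256   0.0477]
feed_key_top 0.45 [209.9 245.1] [0.541  0.1438 0.0559]
205 210

185 325
 80  81  72  44  66 126 166 165 166 165 165 164 157 117 111 123  91  67  73  53  45  33  32  55  62  91  89  79  99 137 136 144 154 165 164 154 146 134 117 135 137 158 153 154 157 159 159 162 159 158
 82  85  77  52  64 110 164 164 167 163 158 129  78  53  68  71  49  44  33  37  54  62  89  88  88 121 133 134 140 158 149 158 149 144 125  99  83  91 114 133 134 145 153 157 157 157 161 159 159 159
 84  82  78  57  45  83 145 167 157 111 106  69  11  30  43  30  34  50  59  87  87  80 111 135 134 139 148 160 157 149 139 127  94  79  70  84 116 130 135 133 132 138 157 155 155 160 157 162 158 158
 84  84  83  76  43  65 127 168 162 151 153 134  20  38  65  74  85  86 108 112 137 135 138 147 161 155 145 142 121  91  77  66  81 121 132 153 157 159 157 132 132 137 159 160 159 158 158 160 157 158
 8
[... 5181 characters left out ...]
 157 157 161 162
160 160 153 136  81  83  84  85  85  81  82  81  73  45  60  76  71  85  92 121 123 128 134 136 136 135 133 134 133 136 135 135 135 135 135 134 135 138 138 138 141 159 156 158 157 162 161 161 160 160
balance 0.93 [195.1, 245.4] ((247.0, 191.5), (91.0, 62.0), 90.0)
balance 0.15 [222.8, 352.9] ((351.5, 222.5), (7.0, 7.0), 90.0)
printer 0.76 [246.7, 399.2] ((399.92529296875, 255.2834014892578), (53.45940017700195, 34.80259704589844), 61.50436782836914)
printer 0.73 [263.4, 322.7] ((324.44512939453125, 263.506103515625), (39.0927619934082, 33.90248107910156), 83.6598129272461)
printer 0.6 [185.7, 344.0] ((345.5, 186.0), (53.44248962402344, 33.836368560791016), 71.56504821777344)
```

View pics/top2.png

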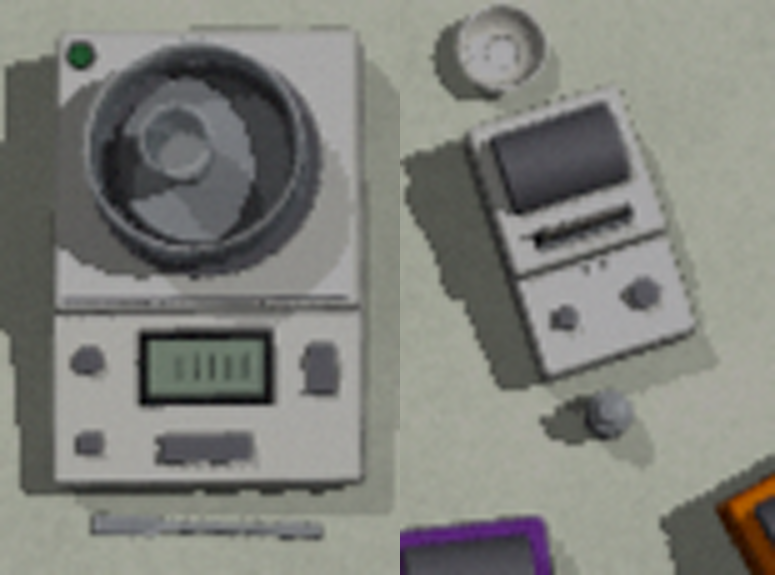

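The crop shows the tare bar at px (246,229) (col,row), the print key at (269,213.6), and the feed key on the printer's right side at (358.5,198.6). The spatula and weight lie in front of them. Next I'll refine these positions by segmenting the keys.

```bash
python3 - <<'E'
from h import *
np.set_printoptions(precision=4,suppress=True)
ps=[];
for i in range(3):
    p,d=cap("top"); ps.append(p.mean(2))
g=np.mean(ps,0)
c=bot.camera_params("top");K=np.array(c["intrinsics"]);T=np.array(c["world_from_camera"])
def ray(q,r,z):
    v=T[:3,:3]@np.linalg.inv(K)@[q,r,1]; s=(z-T[2,3])/v[2]; return T[:3,3]+s*v
for n,(r0,r1,c0,c1),z in (("tare",(222,237,232,260),.050),("print",(205,222,262,277),.057),("feed",(193,205,350,366),.053)):
    s=g[r0:r1,c0:c1]; w=np.clip(160-s,0,80); w[w<15]=0
    rr,cc=np.mgrid[r0:r1,c0:c1]; R=(w*rr).sum()/w.sum();C=(w*cc).sum()/w.sum()
    print(n,R,C,ray(C,R,z)); print('\n'.join(' '.join('%3d'%v for v in row) for row in s))
print("cam",T[:3,3])
# balance outline corners
o=bot.outline_of("top","balance")[0]["pixels"]; ys,xs=np.nonzero(o)
print(ys.min(),ys.max(),xs.min(),xs.max(), ray(xs.min(),ys.max(),.039),ray(xs.max(),ys.max(),.039),ray(xs.min(),ys.min(),.064),ray(xs.max(),ys.min(),.064))
E
```

```text
tare 230.56092756289746 245.44259229630813 [0.4721 0.1424 0.05  ]
161 155 158 154 155 158 165 165 164 165 164 165 164 164 164 164 165 163 165 163 165 164 165 164 165 164 163 164
163 165 163 165 164 163 163 164 163 164 165 165 164 164 164 164 164 164 164 164 164 163 164 165 163 164 164 163
164 163 163 163 164 164 164 164 165 163 164 164 164 164 164 163 164 164 165 164 164 164 164 165 163 164 164 165
163 164 164 163 162 164 162 165 165 163 164 164 163 164 163 165 163 164 164 164 165 165 165 164 164 164 164 164
165 164 164 164 164 157 134 135 135 134 134 134 134 135 134 137 135 132 112 119 120 119 126 143 163 164 163 165
164 163 164 155 109  98  95  94  95  95  96  96  96  96  96  97  97  95  85  91  90  91  94 119 163 163 165 164
164 163 164 151  84  66  82  82  83  84  85  85  84  84  84  84  84  84  83  84  84  84  88 115 163 164 163 164
164 164 163 162 139  66  82  82  82  82  82  82  84  84  84  82  84  84  85  83  85  84  87 109 150 164 164 163
164 164 164 156 103  67  82  82  81  82  82  82  81  83  81  83  82  82  84  83  84  82  87 108 145 163 164 163
165 164 164 152  84  67  8
[... 2006 characters left out ...]
67 167 160 129  99  98  96 114 146 166 166 166 160
166 167 165 166 158 105  82  87  89  89  93 107 142 166 166 165
166 166 165 157 108  79  64  86  87  88  90 104 151 166 166 166
166 166 166 154  88  85  63  84  86  85  86 105 152 166 167 166
165 165 164 163 142  83  65  68  88  85  93 117 152 166 166 166
166 166 166 166 164 141  83  78  73 100 137 141 151 166 166 166
166 166 166 165 166 163 152 151 148 139 150 163 162 166 166 166
166 166 166 167 165 165 166 165 165 162 161 166 166 167 167 166
166 166 166 166 166 166 165 165 165 166 166 165 165 166 166 166
cam [ 0.2956 -0.0519  1.774 ]
145 237 215 277 [0.4523 0.2454 0.039 ] [0.4507 0.0375 0.039 ] [0.7639 0.248  0.064 ] [0.7629 0.0369 0.064 ]
```

```bash
python3 -m crank '[{"slide":[12,38,0],"turn":[0,0,-5],"grip":0},{"slide":[12,38,0],"turn":[0,0,-5],"grip":0},{"slide":[12,38,0],"turn":[0,0,-5],"grip":0},{"slide":[12,38,0],"turn":[0,0,-5],"grip":0},{"slide":[12,38,0],"turn":[0,0,-4],"grip":0}]'
python3 -m crank '[{"slide":[12,38,0],"turn":[0,0,0],"grip":0},{"slide":[12,38,0],"turn":[0,0,0],"grip":0},{"slide":[12,38,0],"turn":[0,0,0],"grip":0},{"slide":[12,38,0],"turn":[0,0,0],"grip":0},{"slide":[12,38,0],"turn":[0,0,0],"grip":0}]'
python3 -m crank '[{"slide":[12,38,0],"turn":[0,0,0],"grip":0},{"slide":[12,38,0],"turn":[0,0,0],"grip":0},{"slide":[12,38,0],"turn":[0,0,0],"grip":0},{"slide":[12,38,0],"turn":[0,0,0],"grip":0},{"slide":[12,38,0],"turn":[0,0,0],"grip":0}]'
python3 -c "
from rig import bot;print(bot.read_state())"
```

```text
time_s: 1.77
position: [0.3137, -0.3844, 0.292]
tcp_rot: [[-0.001, -0.028, -1.0], [-0.011, -1.0, 0.028], [-1.0, 0.011, 0.001]]
force: [0.5, 0.1, 0.1]
opening: 0.712
time_s: 2.18
position: [0.3747, -0.1858, 0.2932]
tcp_rot: [[0.002, -0.036, -0.999], [-0.014, -0.999, 0.036], [-1.0, 0.014, -0.002]]
force: [-0.2, -0.2, 0.7]
opening: 0.323
time_s: 2.6
position: [0.436, 0.0134, 0.2951]
tcp_rot: [[0.007, -0.039, -0.999], [-0.016, -0.999, 0.039], [-1.0, 0.016, -0.007]]
force: [1.0, -1.3, 0.2]
opening: 0.018
{'time_s': 2.6, 'joint_positions': array([-12.52686851,  15.34243207, 107.95598385,  -0.96745937,
        56.12997129,  80.21928449]), 'qvel': array([ 68.89641034,  11.34053107, -19.21097145,  -0.92313506,
         6.82227233,  68.80238708]), 'tau': array([ -3.66286799, -30.76726198, -12.84994304,   0.08471789,
         0.0454644 ,  -0.79312205]), 'position': array([0.43599173, 0.01344947, 0.29510722]), 'tcp_rot': array([[ 0.00676155, -0.03863194, -0.99923063],
       [-0.01586351, -0.99913187,  0.03852078],
       [-0.9998513 ,  0.01559085, -0.00736852]]), 'force': array([ 0.9586797 , -1.26922564,  0.22465344]), 'moment': array([ 0.05731481,  0.00227094, -0.00888362]), 'opening': 0.01765688956380267}
```

```bash
python3 -m crank '[{"slide":[13,38,0],"turn":[0,0,0],"grip":0},{"slide":[13,38,-5],"turn":[0,0,0],"grip":0},{"slide":[11,32,-10],"turn":[0,0,-2],"grip":0},{"slide":[4,12,-25],"turn":[1,0,0],"grip":0},{"slide":[0,0,-30],"turn":[0,0,0],"grip":0}]'
python3 -m crank '[{"slide":[0,0,-25],"turn":[0,0,0],"grip":0},{"slide":[0,0,-15],"turn":[0,0,0],"grip":0},{"slide":[0,0,0],"turn":[0,0,0],"grip":0},{"slide":[0,0,0],"turn":[0,0,0],"grip":0},{"slide":[0,0,0],"turn":[0,0,0],"grip":0}]'
```

```text
time_s: 3.02
position: [0.4845, 0.147, 0.2311]
tcp_rot: [[0.032, -0.065, -0.997], [0.005, -0.998, 0.065], [-0.999, -0.007, -0.031]]
force: [0.3, 0.0, -0.2]
opening: 0.003
time_s: 3.43
position: [0.483, 0.1499, 0.1856]
tcp_rot: [[0.025, -0.06, -0.998], [0.005, -0.998, 0.06], [-1.0, -0.007, -0.025]]
force: [-0.2, -1.0, 1.0]
opening: 0.005
```

```bash
python3 -m crank '[{"slide":[-4,-6,-20],"turn":[0,0,3.5],"grip":0},{"slide":[-2,-4,-12],"turn":[0,0,0],"grip":0},{"slide":[0,0,0],"turn":[0,0,0],"grip":0},{"slide":[0,0,0],"turn":[0,0,0],"grip":0}]'
python3 - <<'E'
from h import *
p,d=cap("top");q,e=cap("scene")
a=cv2.resize(p[170:250,205:305],(500,400),interpolation=cv2.INTER_CUBIC)
b=cv2.resize(q[130:210,310:365],(275,400),interpolation=cv2.INTER_CUBIC)
cv2.imwrite('pics/c3.png',np.hstack([a,b])[:,:,::-1])
E
```

```text
time_s: 3.77
position: [0.4814, 0.1393, 0.1585]
tcp_rot: [[0.038, 0.003, -0.999], [0.008, -1.0, -0.003], [-0.999, -0.008, -0.038]]
force: [0.3, -0.1, 1.0]
opening: 0.007
```

View pics/c3.png

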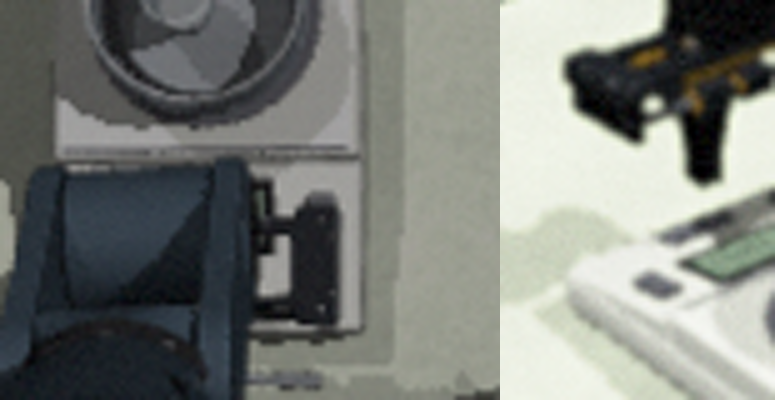

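The arm hides the keypad in the top view. The scene view shows the closed fingertips hanging over the panel, clear of the shield. Now I'll go down onto the tare key.

```bash
python3 -m crank '[{"slide":[-3,0,-10],"turn":[0,-2,0],"grip":0},{"slide":[-2,0,-8],"turn":[0,-2,0],"grip":0},{"slide":[0,0,-5],"turn":[0,0,0],"grip":0},{"slide":[0,0,0],"turn":[0,0,0],"grip":0},{"slide":[0,0,0],"turn":[0,0,0],"grip":0}]'
```

```text
time_s: 4.28
position: [0.4813, 0.1402, 0.1406]
tcp_rot: [[0.124, 0.004, -0.992], [0.009, -1.0, -0.003], [-0.992, -0.008, -0.124]]
force: [0.4, 0.1, 1.2]
opening: 0.004
```

```bash
python3 -m crank '[{"slide":[-10,-1,0],"turn":[0,0,0],"grip":0},{"slide":[-3,0,-6],"turn":[0,0,0],"grip":0},{"slide":[0,0,-6],"turn":[0,0,0],"grip":0},{"slide":[0,0,0],"turn":[0,0,0],"grip":0},{"slide":[0,0,0],"turn":[0,0,0],"grip":0}]'
```

```text
time_s: 4.7
position: [0.4689, 0.1394, 0.1292]
tcp_rot: [[0.127, 0.004, -0.992], [0.009, -1.0, -0.003], [-0.992, -0.009, -0.127]]
force: [0.5, -1.0, 0.1]
opening: 0.002
```

```bash
python3 -m crank '[{"slide":[0.3,0,-2.5],"turn":[0,0,0],"grip":0},{"slide":[0.3,0,-2.5],"turn":[0,0,0],"grip":0},{"slide":[0.3,0,-2],"turn":[0,0,0],"grip":0},{"slide":[0,0,0],"turn":[0,0,0],"grip":0}]'
```

```text
time_s: 5.03
position: [0.4705, 0.1393, 0.1213]
tcp_rot: [[0.127, 0.004, -0.992], [0.009, -1.0, -0.003], [-0.992, -0.009, -0.127]]
force: [0.0, 0.6, 0.0]
opening: 0.004
```

```bash
python3 -m crank '[{"slide":[0.2,0,-2],"turn":[0,0,0],"grip":0},{"slide":[0.2,0,-2],"turn":[0,0,0],"grip":0}]'
```

```text
time_s: 5.2
position: [0.4712, 0.1394, 0.1173]
tcp_rot: [[0.128, 0.004, -0.992], [0.009, -1.0, -0.003], [-0.992, -0.009, -0.128]]
force: [-0.8, 0.6, 4.0]
opening: 0.006
```

```bash
python3 -m crank '[{"slide":[0.1,0,-1],"turn":[0,0,0],"grip":0}]';python3 -m crank '[{"slide":[0,0,0],"turn":[0,0,0],"grip":0}]'
```

```text
time_s: 5.28
position: [0.4714, 0.1393, 0.1163]
tcp_rot: [[0.128, 0.004, -0.992], [0.009, -1.0, -0.003], [-0.992, -0.009, -0.128]]
force: [-0.2, -0.7, 4.2]
opening: 0.01
time_s: 5.37
position: [0.4713, 0.1394, 0.1164]
tcp_rot: [[0.128, 0.004, -0.992], [0.009, -1.0, -0.003], [-0.992, -0.009, -0.128]]
force: [-0.7, 0.0, 4.1]
opening: 0.011
```

About 4.1 N means roughly 3 mm of travel, and the contact height matches 50 mm, so the tare key is pressed. Lifting and moving to the print key.

```bash
python3 -m crank '[{"slide":[-0.5,0,5],"turn":[0,0,0],"grip":0},{"slide":[-1,0,12],"turn":[0,0,0],"grip":0},{"slide":[0,0,14],"turn":[0,0,0],"grip":0},{"slide":[16,-25,5],"turn":[0,0,0],"grip":0},{"slide":[16,-25,0],"turn":[0,0,0],"grip":0}]'
python3 -m crank '[{"slide":[15,-24,0],"turn":[0,0,0],"grip":0},{"slide":[0,0,0],"turn":[0,0,0],"grip":0},{"slide":[0,0,0],"turn":[0,0,0],"grip":0},{"slide":[0,0,0],"turn":[0,0,0],"grip":0}]'
```

```text
time_s: 5.78
position: [0.4974, 0.092, 0.1536]
tcp_rot: [[0.12, 0.012, -0.993], [0.01, -1.0, -0.01], [-0.993, -0.009, -0.12]]
force: [1.2, -0.1, -0.7]
opening: 0.004
time_s: 6.12
position: [0.5175, 0.063, 0.1559]
tcp_rot: [[0.128, 0.007, -0.992], [0.008, -1.0, -0.006], [-0.992, -0.008, -0.128]]
force: [0.8, 0.2, -0.4]
opening: 0.005
```

```bash
python3 - <<'E'
from h import *
q,e=cap("scene")
cv2.imwrite('pics/c4.png',cv2.resize(q[130:230,280:430],(750,500),interpolation=cv2.INTER_CUBIC)[:,:,::-1])
E
```

```text
(no output)
```

View pics/c4.png

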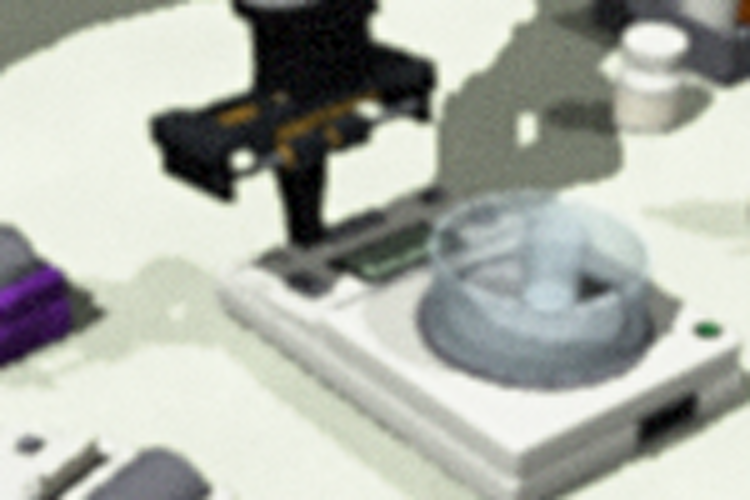

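The scene crop shows the fingertip at (305,245), just above the print key at (300,275), with the body clear of the shield and beaker. Going down.

```bash
python3 -m crank '[{"slide":[2,0,-8],"turn":[0,0,0],"grip":0},{"slide":[1,0,-7],"turn":[0,0,0],"grip":0},{"slide":[0,0,-4],"turn":[0,0,0],"grip":0},{"slide":[0,0,0],"turn":[0,0,0],"grip":0},{"slide":[0,0,0],"turn":[0,0,0],"grip":0}]'
```

```text
time_s: 6.58
position: [0.5167, 0.0668, 0.1336]
tcp_rot: [[0.121, 0.012, -0.993], [0.01, -1.0, -0.011], [-0.993, -0.009, -0.121]]
force: [-0.2, 0.4, -0.4]
opening: 0.005
```

```bash
python3 -m crank '[{"slide":[4,-4,0],"turn":[0,0,0],"grip":0},{"slide":[0.3,0,-2],"turn":[0,0,0],"grip":0},{"slide":[0.3,0,-2],"turn":[0,0,0],"grip":0},{"slide":[0,0,0],"turn":[0,0,0],"grip":0}]'
```

```text
time_s: 6.92
position: [0.5215, 0.063, 0.129]
tcp_rot: [[0.121, 0.014, -0.993], [0.01, -1.0, -0.012], [-0.993, -0.009, -0.121]]
force: [-0.3, -0.2, 0.2]
opening: 0.005
```

```bash
python3 -m crank '[{"slide":[0.2,0,-2],"turn":[0,0,0],"grip":0},{"slide":[0.2,0,-2],"turn":[0,0,0],"grip":0}]'
```

```text
time_s: 7.08
position: [0.5221, 0.0629, 0.1252]
tcp_rot: [[0.122, 0.013, -0.992], [0.01, -1.0, -0.012], [-0.993, -0.009, -0.122]]
force: [-1.8, -0.0, 3.2]
opening: 0.003
```

```bash
python3 -m crank '[{"slide":[0.2,0,-1.5],"turn":[0,0,0],"grip":0}]';python3 -m crank '[{"slide":[0,0,0],"turn":[0,0,0],"grip":0}]'
```

```text
time_s: 7.17
position: [0.5223, 0.0629, 0.1238]
tcp_rot: [[0.122, 0.013, -0.992], [0.01, -1.0, -0.012], [-0.993, -0.009, -0.122]]
force: [-2.0, 0.2, 4.6]
opening: 0.004
time_s: 7.25
position: [0.5223, 0.0629, 0.1239]
tcp_rot: [[0.122, 0.013, -0.992], [0.01, -1.0, -0.012], [-0.992, -0.009, -0.122]]
force: [-1.6, -0.1, 4.6]
opening: 0.003
```

4.6 N with matching travel, so the print key is pressed. Lifting and moving to the feed key, turning about 17° to match the printer's yaw.

```bash
python3 -m crank '[{"slide":[-0.6,0,5],"turn":[0,0,0],"grip":0},{"slide":[-1,0,14],"turn":[0,0,0],"grip":0},{"slide":[0,0,20],"turn":[0,0,0],"grip":0},{"slide":[0,-5,15],"turn":[0,0,0],"grip":0},{"slide":[6,-36,0],"turn":[0,0,3],"grip":0}]'
python3 -m crank '[{"slide":[6,-38,0],"turn":[0,0,3],"grip":0},{"slide":[6,-38,0],"turn":[0,0,3],"grip":0},{"slide":[6,-38,0],"turn":[0,0,3],"grip":0},{"slide":[6,-38,0],"turn":[0,0,3],"grip":0},{"slide":[6,-38,0],"turn":[0,0,2],"grip":0}]'
python3 -m crank '[{"slide":[6,-30,0],"turn":[0,0,0],"grip":0},{"slide":[4,-20,0],"turn":[0,0,0],"grip":0},{"slide":[0,0,0],"turn":[0,0,0],"grip":0},{"slide":[0,0,0],"turn":[0,0,0],"grip":0}]'
```

```text
time_s: 7.67
position: [0.5235, 0.0259, 0.1792]
tcp_rot: [[0.114, 0.073, -0.991], [0.019, -0.997, -0.071], [-0.993, -0.01, -0.115]]
force: [1.5, 0.4, -0.3]
opening: 0.007
time_s: 8.08
position: [0.5533, -0.1682, 0.1826]
tcp_rot: [[0.109, 0.334, -0.936], [0.048, -0.943, -0.33], [-0.993, -0.009, -0.119]]
force: [-0.4, -0.1, -0.1]
opening: 0.004
time_s: 8.42
position: [0.5649, -0.2318, 0.1838]
tcp_rot: [[0.115, 0.325, -0.939], [0.041, -0.946, -0.322], [-0.992, -0.001, -0.122]]
force: [0.4, 0.2, -0.5]
opening: 0.002
```

```bash
python3 -m crank '[{"slide":[4,-8,-15],"turn":[0,0,0],"grip":0},{"slide":[3,-4,-13],"turn":[0,0,0],"grip":0},{"slide":[0,0,-8],"turn":[0,0,0],"grip":0},{"slide":[0,0,0],"turn":[0,0,0],"grip":0},{"slide":[0,0,0],"turn":[0,0,0],"grip":0}]'
python3 - <<'E'
from h import *
q,e=cap("scene")
cv2.imwrite('pics/c5.png',cv2.resize(q[150:270,210:370],(800,600),interpolation=cv2.INTER_CUBIC)[:,:,::-1])
E
```

```text
time_s: 8.83
position: [0.5702, -0.2383, 0.1458]
tcp_rot: [[0.111, 0.328, -0.938], [0.045, -0.945, -0.325], [-0.993, -0.006, -0.12]]
force: [1.1, -0.6, -0.5]
opening: 0.006
```

View pics/c5.png

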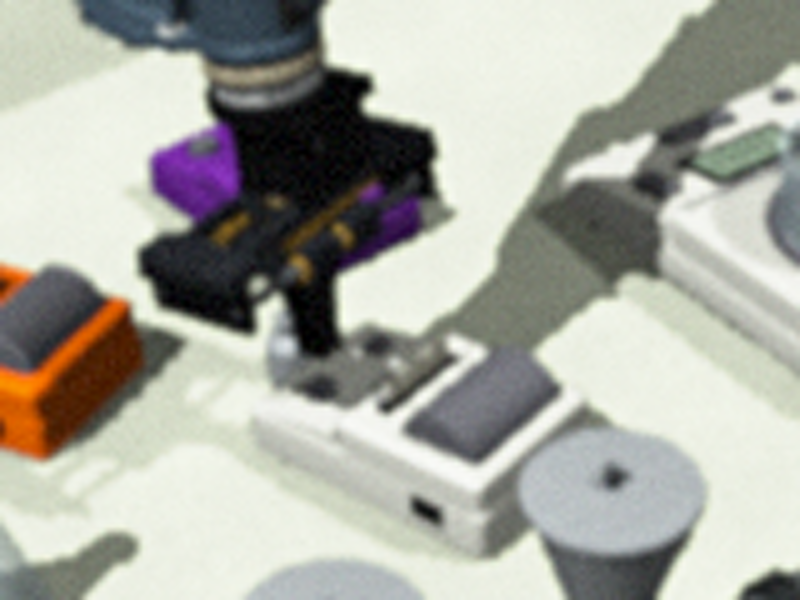

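The scene crop shows the fingertip at (318,352), just above the round feed key at (320,385), with the square line key at (378,342). The weight stands clear. One check of the feed key position from this view.

```bash
python3 - <<'E'
from h import *
c=bot.camera_params("scene");K=np.array(c["intrinsics"]);T=np.array(c["world_from_camera"])
v=T[:3,:3]@np.linalg.inv(K)@[274,227,1];print(T[:3,3]+v*(.053-T[2,3])/v[2])
v=T[:3,:3]@np.linalg.inv(K)@[210+378/5,150+342/5,1];print(T[:3,3]+v*(.053-T[2,3])/v[2])
E
python3 -m crank '[{"slide":[0,-3,-6],"turn":[0,0,0],"grip":0},{"slide":[1,-2,-6],"turn":[0,0,0],"grip":0},{"slide":[0,0,-3],"turn":[0,0,0],"grip":0},{"slide":[0,0,0],"turn":[0,0,0],"grip":0},{"slide":[0,0,0],"turn":[0,0,0],"grip":0}]'
```

```text
[ 0.58231997 -0.2357838   0.053     ]
[ 0.56668683 -0.18383121  0.053     ]
time_s: 9.3
position: [0.5713, -0.2415, 0.1304]
tcp_rot: [[0.111, 0.331, -0.937], [0.046, -0.944, -0.328], [-0.993, -0.006, -0.12]]
force: [0.3, 0.6, 0.5]
opening: 0.007
```

```bash
python3 -m crank '[{"slide":[0.2,0.1,-2],"turn":[0,0,0],"grip":0},{"slide":[0.2,0.1,-2],"turn":[0,0,0],"grip":0},{"slide":[0.1,0.1,-1],"turn":[0,0,0],"grip":0},{"slide":[0,0,0],"turn":[0,0,0],"grip":0}]'
```

```text
time_s: 9.63
position: [0.572, -0.2415, 0.1254]
tcp_rot: [[0.112, 0.331, -0.937], [0.045, -0.944, -0.328], [-0.993, -0.006, -0.121]]
force: [-0.1, -1.2, -0.1]
opening: 0.003
```

```bash
python3 -m crank '[{"slide":[0.2,0.1,-2],"turn":[0,0,0],"grip":0},{"slide":[0.2,0.1,-2],"turn":[0,0,0],"grip":0}]'
```

```text
time_s: 9.8
position: [0.5727, -0.2414, 0.1217]
tcp_rot: [[0.113, 0.331, -0.937], [0.045, -0.944, -0.328], [-0.993, -0.005, -0.121]]
force: [-1.4, -0.0, 2.3]
opening: 0.005
```

```bash
python3 -m crank '[{"slide":[0.2,0.1,-2],"turn":[0,0,0],"grip":0}]';python3 -m crank '[{"slide":[0,0,0],"turn":[0,0,0],"grip":0}]'
```

```text
time_s: 9.88
position: [0.5729, -0.2413, 0.1199]
tcp_rot: [[0.113, 0.331, -0.937], [0.044, -0.944, -0.328], [-0.993, -0.005, -0.121]]
force: [-0.8, -0.5, 3.9]
opening: 0.008
time_s: 9.97
position: [0.5729, -0.2413, 0.1199]
tcp_rot: [[0.113, 0.331, -0.937], [0.045, -0.944, -0.328], [-0.993, -0.005, -0.121]]
force: [-1.1, -0.0, 3.1]
opening: 0.006
```

```bash
python3 -m crank '[{"slide":[0.1,0,-1],"turn":[0,0,0],"grip":0},{"slide":[0,0,0],"turn":[0,0,0],"grip":0}]'; python3 -m crank '[{"slide":[0,0,0],"turn":[0,0,0],"grip":0}]'
```

```text
time_s: 10.13
position: [0.573, -0.2413, 0.1195]
tcp_rot: [[0.113, 0.331, -0.937], [0.044, -0.944, -0.328], [-0.993, -0.005, -0.121]]
force: [-1.8, -0.2, 4.1]
opening: 0.008
time_s: 10.22
position: [0.5729, -0.2413, 0.1198]
tcp_rot: [[0.113, 0.331, -0.937], [0.044, -0.944, -0.328], [-0.993, -0.005, -0.121]]
force: [-2.1, -0.2, 3.3]
opening: 0.005
```

```bash
python3 -m crank '[{"slide":[0.2,0.1,-2],"turn":[0,0,0],"grip":0}]'; python3 -m crank '[{"slide":[0,0,-0.5],"turn":[0,0,0],"grip":0}]'
```

```text
time_s: 10.3
position: [0.5731, -0.2413, 0.1182]
tcp_rot: [[0.113, 0.331, -0.937], [0.044, -0.944, -0.328], [-0.993, -0.004, -0.121]]
force: [-1.9, 0.5, 4.8]
opening: 0.007
time_s: 10.38
position: [0.5732, -0.2412, 0.1178]
tcp_rot: [[0.113, 0.331, -0.937], [0.044, -0.944, -0.328], [-0.993, -0.004, -0.122]]
force: [-1.0, -0.1, 6.0]
opening: 0.007
```

The feed key is pressed: the force climbs steadily to about 5 N. Lifting clear.

```bash
python3 -m crank '[{"slide":[-0.6,-0.2,5],"turn":[0,0,0],"grip":0},{"slide":[-1,0,14],"turn":[0,0,0],"grip":0},{"slide":[0,0,25],"turn":[0,0,0],"grip":0},{"slide":[0,0,35],"turn":[0,0,0],"grip":0},{"slide":[-5,0,35],"turn":[0,0,0],"grip":0}]'
python3 -m crank '[{"slide":[-25,0,20],"turn":[0,0,0],"grip":0},{"slide":[-30,0,10],"turn":[0,0,0],"grip":0},{"slide":[-20,0,0],"turn":[0,0,0],"grip":0},{"slide":[0,0,0],"turn":[0,0,0],"grip":0},{"slide":[0,0,0],"turn":[0,0,0],"grip":0}]'
python3 - <<'E'
from h import *
cap("scene","end.png")
E
```

```text
time_s: 10.8
position: [0.5629, -0.239, 0.2255]
tcp_rot: [[0.099, 0.33, -0.939], [0.054, -0.944, -0.326], [-0.994, -0.019, -0.111]]
force: [1.0, 0.2, 0.1]
opening: 0.01
time_s: 11.22
position: [0.4896, -0.2414, 0.265]
tcp_rot: [[0.115, 0.331, -0.937], [0.042, -0.944, -0.328], [-0.993, -0.002, -0.122]]
force: [0.1, 0.0, 0.1]
opening: 0.003
```

View pics/end.png

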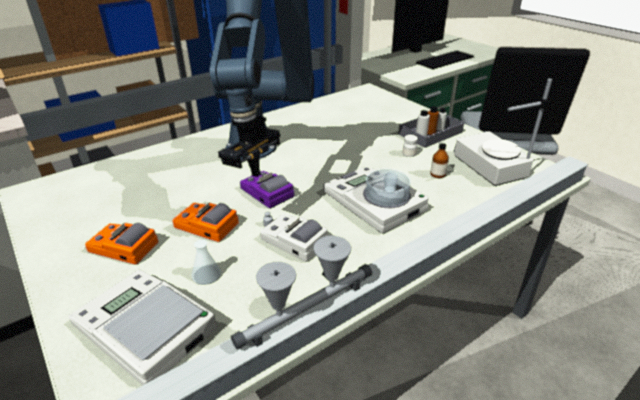

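The arm is clear of everything. The shield and beaker (385,190), weight (267,217), flask (205,265), bottle (440,160) and jar (410,145) stand where they did at the start.

```bash
python3 -c "
from rig import bot;print(bot.hand_in())"
```

```text
the job is handed in; nothing more can be done
None
```

I tapped the tare key, then the print key, then the paper-feed key with closed fingertips, and handed the job in at about 11.2 s of the 48 s allowed. The hand-in reports no verdict.

- **Presses:** the steady vertical force readings were about 4.1 N on tare, 4.6 N on print and 5–6 N on feed. From the spring data that is about 3 to 5 mm of travel, against the 2 mm needed.
- **Feed key:** its force stalled at about 3.5 N on the first try because the arm fell short of the target. I pressed further without letting go, so it was a single tap.
- **Release:** I lifted well clear after each key, and the force dropped back to noise (about 1 N) each time. The key joints can't be read, so that they are up again is inferred from this.
- **Last checks:** in the final scene picture the beaker, shield, weight, flask, bottle and jar looked where they started, and the arm was clear. I did not check the dish or spatula in that view, though I never moved low near them.
- **Disagreements:** the networks' points for the tare and feed keys differed by several mm from my own pixel segmentation, and some feed-key hits were on the look-alike printers. I used the segmentation, and the contact heights on the tare and print keys agreed with it. A second camera view agreed on the feed key to about 4 mm.

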